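# Stow the tamping rods heavy end down

### The arm

A 6-joint arm with a two-finger parallel gripper is mounted at the origin on a cart in front of the work surface, level with it; the furniture and walls round the work are solid. World frame = base frame: x ahead of the robot, y to its left, z up, the work surface at z = 0. Lengths are in m, angles in rad, forces in N, time in s.
With the tool pointing down it reaches from about 0.3 to 0.775 m from the base axis. Payload 14.6 kg.
Tool frame: the origin (TCP) lies midway between the tips of the shut fingers; the grasp point (between the pads) lies 19 mm behind it; z points along the fingers, y is the line along which they close (so a half turn about z gives the same grasp; the last joint's range is limited). The gripper opens to 94 mm and grips with 3 to 60 N. Pads are 16 mm wide; open, the fingers measure 119 mm over their backs; the gripper's body (75 mm by 177 mm) begins 78 mm behind the grasp point.
Start: joints at [1.231, 0.3, 1.521, -0, 1.321, -0.067], TCP at [0.148, 0.53, 0.205] pointing down, gripper open.
Joint ranges: [-3.03, 3.03], [-0.79, 2.21], [0.23, 2.52], [-1.04, 4.18], [0, 3.07], [-2.55, 2.55]. Speed limits (rad/s): [2.22, 2.22, 2.57, 3.14, 3.14, 3.14].

### API

Orientations are given as [roll, pitch, yaw] about the fixed x, y, z axes, in that order (R = Rz(yaw) Ry(pitch) Rx(roll)).
In Python, from station import * gives the robot as it stands.
- The arm moves only by the tool send_rows, never from a script. Its argument "targets" is a list of rows, each an object of numbers: "x", "y", "z": the shift along the world's x, y, z in units of 0.2 m (1.0 is 0.2 m); "spin": the turn about the world's z in units of pi/2 rad (1.0 is pi/2 rad); "claw": the finger opening in mm, from 0 to 94. A call has 1 to 20 rows; each row shifts and turns the commanded pose from where the row before left it; what a row does not reach is not made up. A row lasts 1/10 s, in which the tool goes at most 50 mm and 8.59 degrees, less where a joint would pass 70% of its speed; a pose out of reach is approached as far as the arm can. A call with a number of a shift or a turn outside -1 to 1 is refused whole. A call with a gripper value outside its range is refused whole. The fingers move at their own pace and stop on an object; "force" is the grip in N (left out, the last holds). Time passes only in rows, so rows that do not move let the fingers close. It gives the time, the measured TCP pose, the force, the opening and the grip force at its end, in the units of the state.
- get_obs(): the state, without advancing time (a new reading comes with each control period).
- camera(name): name is "scene" or "top"; returns the picture (400x640x3 uint8, blue, green, red); there is no depth.
- camera_model(name): a dict with "fovy" (degrees; the focal length in pixels is half the picture's height over the tangent of half this angle, whatever the lens; pixels are square), "cx", "cy" (the principal point, pixels), "T" (4x4, takes a point from camera to world coordinates). Camera axes: x right, y down, z forward; pixel columns grow to the right and rows downward; lengths in m; the calibration is good to about 2 mm. A picture is of the moment at which its call begins. camera_model takes no time and is no camera call.
- hand_in(): hands the job in; it is judged then, once.
The state is a dict: "time_s": time; "qpos": joint angles; "joint_vel": joint speeds; "tau": joint torques, N m; "ee_pos": TCP position; "eef_rot": TCP orientation; "force": force on the tool from outside, world axes, zero at the start; "moment": the same for the moment, N m; "grip_width": finger opening in m; "grip_force": force on a finger pad.
Only numpy, scipy, OpenCV 4.12 (cv2) and the standard library are available. Lean on these libraries where they do the work, as an engineer would, in place of code of your own. Each camera call takes 0.05 s, during which the arm holds its last target. There are 200 camera calls.

### The job

Put the two short wooden tamping rods away in the stand, one upright in each cup, both heavy end down and right down on the cup's floor. The ends look alike: lift a rod at mid-length by its two metal swivel buttons and the heavy end drops by itself.

Things in the scene. Friction and masses are not known exactly. Their poses are not given: they have to be found in the camera images.
- rod_a_mid (a point): Wooden tamping rod lying on the thin dark mat (its top at z = 2.5 mm) at any yaw: cylinder 24 mm thick, 84 mm long, a steel band near each flat end. At mid-length a bare metal swivel button (22 mm diameter, 7 mm thick) stands out on either side, 38 mm over both outer faces. This point: barrel centre, on the buttons' cross pin, at z = 14.5 mm. x: along the barrel; y: along the cross pin, button to button.
- rod_a: Same rod, same origin and axes. 0.12 to 0.19 kg; the ends look alike, but a steel slug hidden in one puts the centre of mass about 18 mm off mid-length. Pinched by its two buttons and lifted clear, it swings on the nearly free pin until the heavy end hangs straight down, within a second; the light half then stands 42 mm above the pin, between the fingers.
- rod_b_mid (a point): Its twin. Wooden tamping rod lying on the thin dark mat (its top at z = 2.5 mm) at any yaw: cylinder 24 mm thick, 84 mm long, a steel band near each flat end. At mid-length a bare metal swivel button (22 mm diameter, 7 mm thick) stands out on either side, 38 mm over both outer faces. This point: barrel centre, on the buttons' cross pin, at z = 14.5 mm. x: along the barrel; y: along the cross pin, button to button.
- rod_b: Same rod, same origin and axes. 0.12 to 0.19 kg; the ends look alike, but a steel slug hidden in one puts the centre of mass about 18 mm off mid-length. Pinched by its two buttons and lifted clear, it swings on the nearly free pin until the heavy end hangs straight down, within a second; the light half then stands 42 mm above the pin, between the fingers.
- socket_1 (a point): Centre of the inner floor of a round metal cup of the rod stand, 11 mm above the table (z = 0). Bore 31 mm, 25 mm deep, flaring in its upper 11 mm to a 50 mm mouth; rim 36 mm above the table. z up, y along the row of the two cups, which stand 90 mm apart on a fixed wooden base 75x150x8 mm. Either cup takes either rod.
- socket_2 (a point): The other cup. Centre of the inner floor of a round metal cup of the rod stand, 11 mm above the table (z = 0). Bore 31 mm, 25 mm deep, flaring in its upper 11 mm to a 50 mm mouth; rim 36 mm above the table. z up, y along the row of the two cups, which stand 90 mm apart on a fixed wooden base 75x150x8 mm. Either cup takes either rod.

How it is judged:
By the outcome, as a careful person would: the job done as asked, in the order asked, and still so for the second after the job is handed in, with the robot touching nothing.
It also fails if it takes over 69 s, if anything falls off the work surface, if the arm or the gripper's body presses on something with over 40 N, if the wrist force passes 120 N, or if a joint passes its speed limit or range.

## Working session

There is one attempt and no reset: what is moved stays moved. The work goes in short steps, Python scripts to look and compute and a tool call to move; the robot and the scene stay as the last step left them, time stands still between calls to the robot, and variables do not carry over. Pictures are saved under pics/ and viewed, at most 10 in all, crops included, and the job is handed in when it is done.

Besides the shell and the picture viewer there is one more tool, called after ">>>" as a command line: name --argument value ..., lists and objects as JSON in quotes. send_rows: Moves the arm, as the interface text tells. Its arguments: {"type":"object","properties":{"targets":{"type":"array"},"force":{"type":"number"}},"required":["targets"]}

```bash
mkdir -p pics
python3 - <<'E'
from station import *
import cv2
for n in("top","scene"):
    cv2.imwrite(f"pics/{n}0.png",camera(n)); m=camera_model(n); print(n,m)
o=get_obs(); print(o["time_s"],o["ee_pos"],o["eef_rot"],o["grip_width"])
E
```

```text
top {'fovy': 51.0319250108728, 'cx': 322.5183608335618, 'cy': 211.3395344132722, 'T': array([[ 7.72819717e-04, -9.96936900e-01,  7.82062659e-02,
         4.03032484e-01],
       [-9.99987429e-01, -3.82989626e-04,  4.99951643e-03,
        -1.94298972e-02],
       [-4.95425022e-03, -7.82091465e-02, -9.96924664e-01,
         1.11455134e+00],
       [ 0.00000000e+00,  0.00000000e+00,  0.00000000e+00,
         1.00000000e+00]])}
scene {'fovy': 50.54678225471414, 'cx': 326.35925479406035, 'cy': 198.51463569698137, 'T': array([[ 0.75068028, -0.48614736,  0.44736993, -0.01674964],
       [-0.66059751, -0.54260158,  0.51883953, -0.57965999],
       [-0.00948884, -0.68501407, -0.72846804,  0.85810899],
       [ 0.        ,  0.        ,  0.        ,  1.        ]])}
0.1 [0.14810755 0.52944385 0.20495402] [-3.14055652e+00 -6.83618639e-05  2.86880222e+00] 0.09400250762713902
```

View pics/top0.png

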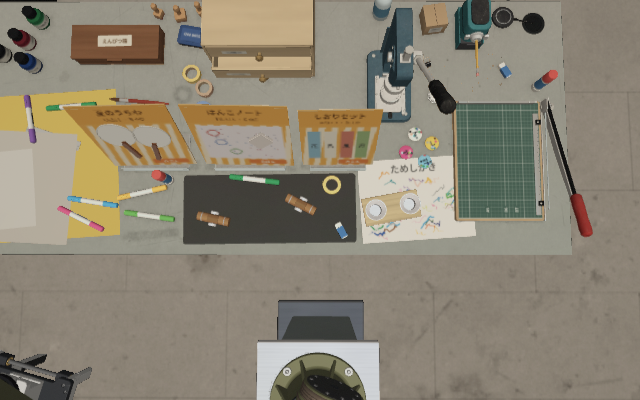

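View pics/scene0.png

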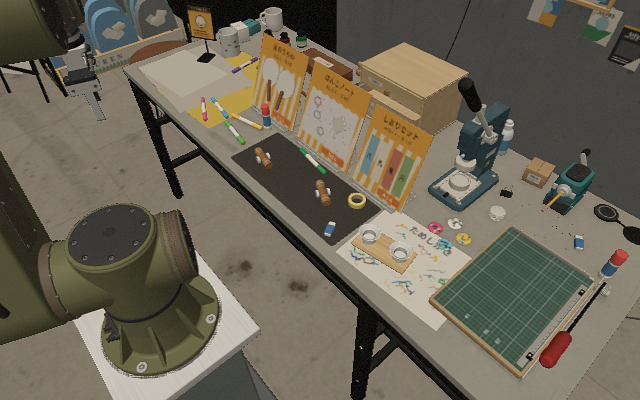

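The top view shows rods near (212,218) and (300,204), and cups near (376,210) and (411,205). Upright boards stand behind the mat at rows 105–170. Next I'll measure these more closely.

```bash
cat > h.py <<'E'
import numpy as np,cv2
from station import *
def ray(n,u,v):
    m=camera_model(n); f=200/np.tan(np.radians(m["fovy"]/2)); T=m["T"]
    return T[:3,3],T[:3,:3]@np.array([(u-m["cx"])/f,(v-m["cy"])/f,1])
def plane(n,u,v,z):
    c,d=ray(n,u,v); return c+d*(z-c[2])/d[2]
def tri(u1,u2):
    c1,d1=ray("top",*u1); c2,d2=ray("scene",*u2)
    s=np.linalg.lstsq(np.c_[d1,-d2],c2-c1,rcond=None)[0]
    a,b=c1+d1*s[0],c2+d2*s[1]; return (a+b)/2,np.linalg.norm(a-b)
E
python3 - <<'E'
from h import *
t=cv2.imread("pics/top0.png"); s=cv2.imread("pics/scene0.png")
cv2.imwrite("pics/c1.png",cv2.resize(t[175:245,185:440],None,fx=3.1,fy=3.1,interpolation=cv2.INTER_CUBIC))
hsv=cv2.cvtColor(t,cv2.COLOR_BGR2HSV)
# rod: non-dark blobs on mat
roi=np.zeros(t.shape[:2],np.uint8)
for box in((190,205,235,232),(280,190,322,220)):
    roi[:]=0; x0,y0,x1,y1=box; roi[y0:y1,x0:x1]=255
    br=((hsv[...,0]<18)&(hsv[...,1]>70)&(hsv[...,2]>70)&(roi>0)).astype(np.uint8)
    al=((t.max(2)>85)&(roi>0)).astype(np.uint8)
    for nm,m in(("brown",br),("all",al)):
        p=np.argwhere(m)[:,::-1].astype(float)
        r=cv2.minAreaRect(p.astype(np.float32)); print(nm,len(p),p.mean(0),r)
        c=r[0]; P=plane("top",*c,.0145)
        bx=cv2.boxPoints(r); e=[plane("top",*q,.0145) for q in bx]
        print(P, [np.round(q[:2],4) for q in e])
# panels top edge corners
for a,b in(((180,106),(300,73)),((288,107),(370,72)),((298,110),(368,107)),((380,111),(435,127))):
    try: print(tri(a,b))
    except Exception as x: print(x)
E
```

```text
brown 297 [212.74410774 218.27272727] ((212.73477172851562, 218.25999450683594), (34.09473419189453, 9.476482391357422), 11.888657569885254)
[0.4709368  0.27518961 0.0145    ] [array([0.4679, 0.3217]), array([0.4925, 0.3171]), array([0.4739, 0.2287]), array([0.4495, 0.2334])]
all 345 [212.31304348 218.25507246] ((212.1470947265625, 217.9117889404297), (32.7423095703125, 15.764815330505371), 14.03624439239502)
[0.47185475 0.27675895 0.0145    ] [array([0.4621, 0.3235]), array([0.5026, 0.3143]), array([0.4816, 0.23  ]), array([0.4413, 0.2393])]
brown 290 [300.20344828 203.86206897] ((300.3000183105469, 203.9000244140625), (32.64659118652344, 9.391485214233398), 26.56505012512207)
[0.50899077 0.0447111  0.0145    ] [array([0.5172, 0.0889]), array([0.5395, 0.0779]), array([0.5008, 0.0006]), array([0.4786, 0.0117])]
all 347 [300.25648415 203.85590778] ((300.20001220703125, 203.6000213623047), (32.199378967285156, 15.205260276794434), 26.56505012512207)
[0.50978564 0.0449789  0.0145    ] [array([0.5108, 0.092 ]), array([0.547 , 0.0743]), array([ 0.5087, -0.002 ]), array([0.4728, 0.0159])]
(array([0.69209761, 0.31857455, 0.19587062]), np.float64(0.048024297565487185))
(array([0.67016387, 0.05083008, 0.31870237]), np.float64(0.0031552189871775394))
(array([0.6866642 , 0.04626801, 0.21584671]), np.float64(0.023864831898604368))
(array([ 0.6883535 , -0.14112437,  0.25085427]), np.float64(0.01442477481728081))
```

View pics/c1.png

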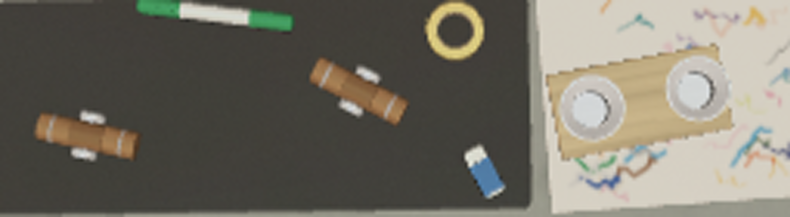

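The crop shows rod A's buttons centred at about (213,219), rod B's at (301,204.5), and the cups at about (376,210) and (410,204). I'll refine the cups and check board clearance.

Run:
```python
from h import *
t=cv2.imread("pics/top0.png"); s=cv2.imread("pics/scene0.png")
g=cv2.cvtColor(cv2.resize(t,None,fx=4,fy=4,interpolation=cv2.INTER_CUBIC),cv2.COLOR_BGR2GRAY)
hsv=cv2.cvtColor(t,cv2.COLOR_BGR2HSV)
for x0,x1 in((362,392),(396,426)):
    m=np.zeros(t.shape[:2],np.uint8); m[190:226,x0:x1]=(hsv[190:226,x0:x1,1]<45)
    # remove sheet: keep component nearest the centre
    n,l,st,ce=cv2.connectedComponentsWithStats(m)
    for i in range(1,n):
        if st[i][4]>60: print("cup",st[i],ce[i],plane("top",*(st[i][:2]+(st[i][2:4]-1)/2),.036))
for b in((125,170),(190,166),(215,171),(290,168),(300,165),(378,165)): print("board base",b,plane("top",*b,0))
for q,n in(((87.5,136),"A"),((360,91.5),"B"),((593,108),"c1"),((698,89),"c2")):
    u=185+(q[0]+.5)/3.1-.5; v=175+(q[1]+.5)/3.1-.5; print(n,plane("top",u,v,.036 if n[0]=="c" else .0145))
cv2.imwrite("pics/c2.png",cv2.resize(s[140:280,230:430],None,fx=4,fy=4,interpolation=cv2.INTER_CUBIC))
```

```text
cup [362 190  30   9 187] [374.27807487 192.82887701] [ 0.53272138 -0.15373263  0.036     ]
cup [365 199  22  22 366] [375.59836066 209.47814208] [ 0.49245761 -0.15077868  0.036     ]
cup [396 190  30  36 728] [413.18269231 207.89697802] [ 0.4976703  -0.24111083  0.036     ]
board base (125, 170) [0.60202884 0.51863477 0.        ]
board base (190, 166) [0.61290797 0.34343488 0.        ]
board base (215, 171) [0.59928048 0.27568069 0.        ]
board base (290, 168) [0.60742    0.07375967 0.        ]
board base (300, 165) [0.61558422 0.04688219 0.        ]
board base (378, 165) [ 0.61554814 -0.16297726  0.        ]
A [0.47021875 0.27477266 0.0145    ]
B [0.5082562  0.04341385 0.0145    ]
c1 [ 0.49245803 -0.15194368  0.036     ]
c2 [ 0.50837626 -0.23953011  0.036     ]
```

View pics/c2.png

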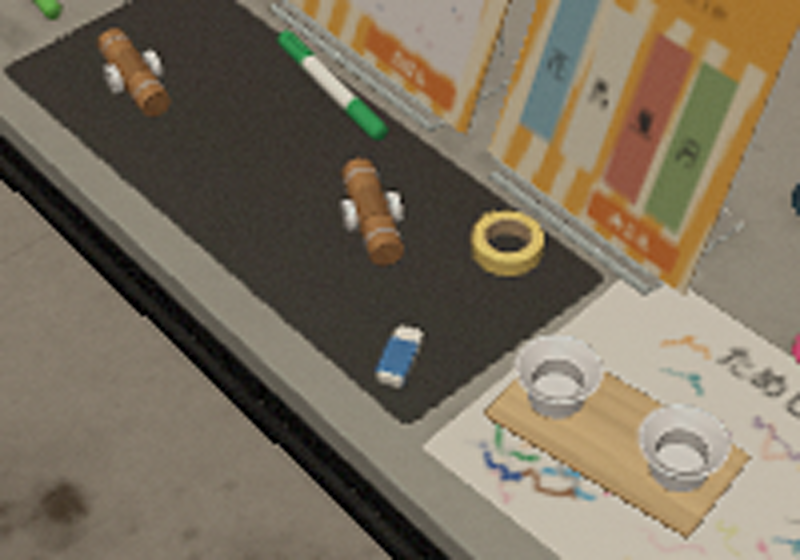

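The scene view shows both rods lying free. The boards lean away behind the mat, so there is enough clearance. I'll move above rod A.

>>> send_rows --targets '[{"x": 0.115,"y": -0.0907,"spin": -0.0694,"claw": 62},{"x": 0.115,"y": -0.0907,"spin": -0.0694,"claw": 62},{"x": 0.115,"y": -0.0907,"spin": -0.0694,"claw": 62},{"x": 0.115,"y": -0.0907,"spin": -0.0694,"claw": 62},{"x": 0.115,"y": -0.0907,"spin": -0.0694,"claw": 62},{"x": 0.115,"y": -0.0907,"spin": -0.0694,"claw": 62},{"x": 0.115,"y": -0.0907,"spin": -0.0694,"claw": 62},{"x": 0.115,"y": -0.0907,"spin": -0.0694,"claw": 62},{"x": 0.115,"y": -0.0907,"spin": -0.0694,"claw": 62},{"x": 0.115,"y": -0.0907,"spin": -0.0694,"claw": 62},{"x": 0.115,"y": -0.0907,"spin": -0.0694,"claw": 62},{"x": 0.115,"y": -0.0907,"spin": -0.0694,"claw": 62},{"x": 0.115,"y": -0.0907,"spin": -0.0694,"claw": 62},{"x": 0.115,"y": -0.0907,"spin": -0.0694,"claw": 62},{"claw": 62},{"claw": 62}]' --force 25

```text
schema error: expected keys x, y, z, spin, claw
```

Run:
```python
from h import *
for n,z,q in(("A",.0145,(133,71)),("B",.0145,(372,208)),("c1",.036,(559,370)),("c2",.036,(684,440))): print(n,plane("scene",230+(q[0]+.5)/4-.5,140+(q[1]+.5)/4-.5,z))
o=get_obs(); print(o["time_s"],o["ee_pos"],o["eef_rot"],o["qpos"])
```

```text
A [0.4712423  0.27673971 0.0145    ]
B [0.51095542 0.04781892 0.0145    ]
c1 [ 0.49199383 -0.15096637  0.036     ]
c2 [ 0.50954214 -0.23822615  0.036     ]
0.1 [0.14810755 0.52944385 0.20495402] [-3.14055652e+00 -6.83618639e-05  2.86880222e+00] [ 1.23140487e+00  3.00417675e-01  1.52149036e+00 -7.70307564e-07
  1.32072300e+00 -6.66008662e-02]
```

>>> send_rows --targets '[{"x": 0.115,"y": -0.0907,"z": 0,"spin": -0.0694,"claw": 62},{"x": 0.115,"y": -0.0907,"z": 0,"spin": -0.0694,"claw": 62},{"x": 0.115,"y": -0.0907,"z": 0,"spin": -0.0694,"claw": 62},{"x": 0.115,"y": -0.0907,"z": 0,"spin": -0.0694,"claw": 62},{"x": 0.115,"y": -0.0907,"z": 0,"spin": -0.0694,"claw": 62},{"x": 0.115,"y": -0.0907,"z": 0,"spin": -0.0694,"claw": 62},{"x": 0.115,"y": -0.0907,"z": 0,"spin": -0.0694,"claw": 62},{"x": 0.115,"y": -0.0907,"z": 0,"spin": -0.0694,"claw": 62},{"x": 0.115,"y": -0.0907,"z": 0,"spin": -0.0694,"claw": 62},{"x": 0.115,"y": -0.0907,"z": 0,"spin": -0.0694,"claw": 62},{"x": 0.115,"y": -0.0907,"z": 0,"spin": -0.0694,"claw": 62},{"x": 0.115,"y": -0.0907,"z": 0,"spin": -0.0694,"claw": 62},{"x": 0.115,"y": -0.0907,"z": 0,"spin": -0.0694,"claw": 62},{"x": 0.115,"y": -0.0907,"z": 0,"spin": -0.0694,"claw": 62},{"x": 0,"y": 0,"z": 0,"spin": 0,"claw": 62},{"x": 0,"y": 0,"z": 0,"spin": 0,"claw": 62},{"x": 0,"y": 0,"z": 0,"spin": 0,"claw": 62}]' --force 25

```text
time_s: 1.8
ee_pos: [0.4695, 0.2762, 0.2053]
eef_rot: [-3.141, 0.0, 1.345]
force: [0.3, 0.0, -0.2]
grip_width: 0.062
grip_force: 0.0
```

>>> send_rows --targets '[{"x": 0.005,"y": 0,"z": -0.125,"spin": 0,"claw": 62},{"x": 0,"y": 0,"z": -0.125,"spin": 0,"claw": 62},{"x": 0,"y": 0,"z": -0.125,"spin": 0,"claw": 62},{"x": 0,"y": 0,"z": -0.125,"spin": 0,"claw": 62},{"x": 0,"y": 0,"z": -0.125,"spin": 0,"claw": 62},{"x": 0,"y": 0,"z": -0.125,"spin": 0,"claw": 62},{"x": 0,"y": 0,"z": -0.125,"spin": 0,"claw": 62},{"x": 0,"y": 0,"z": -0.07,"spin": 0,"claw": 62},{"x": 0,"y": 0,"z": -0.05,"spin": 0,"claw": 62},{"x": 0,"y": 0,"z": 0,"spin": 0,"claw": 62},{"x": 0,"y": 0,"z": 0,"spin": 0,"claw": 62},{"x": 0,"y": 0,"z": 0,"spin": 0,"claw": 30},{"x": 0,"y": 0,"z": 0,"spin": 0,"claw": 30},{"x": 0,"y": 0,"z": 0,"spin": 0,"claw": 30},{"x": 0,"y": 0,"z": 0,"spin": 0,"claw": 30},{"x": 0,"y": 0,"z": 0,"spin": 0,"claw": 30},{"x": 0,"y": 0,"z": 0,"spin": 0,"claw": 30},{"x": 0,"y": 0,"z": 0,"spin": 0,"claw": 30},{"x": 0,"y": 0,"z": 0,"spin": 0,"claw": 30}]'

```text
time_s: 3.7
ee_pos: [0.4713, 0.2758, 0.0068]
eef_rot: [3.141, -0.0, 1.343]
force: [-0.9, -0.3, 5.9]
grip_width: 0.0375
grip_force: 25.0
```

>>> send_rows --targets '[{"x": 0,"y": 0,"z": 0.05,"spin": 0,"claw": 30},{"x": 0,"y": 0,"z": 0.1,"spin": 0,"claw": 30},{"x": 0,"y": 0,"z": 0.1,"spin": 0,"claw": 30},{"x": 0,"y": 0,"z": 0.1,"spin": 0,"claw": 30},{"x": 0,"y": 0,"z": 0.1,"spin": 0,"claw": 30},{"x": 0,"y": 0,"z": 0.1,"spin": 0,"claw": 30},{"x": 0,"y": 0,"z": 0.05,"spin": 0,"claw": 30},{"x": 0,"y": 0,"z": 0,"spin": 0,"claw": 30},{"x": 0,"y": 0,"z": 0,"spin": 0,"claw": 30},{"x": 0,"y": 0,"z": 0,"spin": 0,"claw": 30},{"x": 0,"y": 0,"z": 0,"spin": 0,"claw": 30},{"x": 0,"y": 0,"z": 0,"spin": 0,"claw": 30},{"x": 0,"y": 0,"z": 0,"spin": 0,"claw": 30},{"x": 0,"y": 0,"z": 0,"spin": 0,"claw": 30},{"x": 0,"y": 0,"z": 0,"spin": 0,"claw": 30},{"x": 0,"y": 0,"z": 0,"spin": 0,"claw": 30},{"x": 0,"y": 0,"z": 0,"spin": 0,"claw": 30},{"x": 0,"y": 0,"z": 0,"spin": 0,"claw": 30}]'

```text
time_s: 5.5
ee_pos: [0.4712, 0.2757, 0.1265]
eef_rot: [3.142, -0.0, 1.343]
force: [-0.0, 0.2, -0.6]
grip_width: 0.0379
grip_force: 25.0
```

Run:
```python
from h import *
s=camera("scene"); cv2.imwrite("pics/l1.png",cv2.resize(s[40:200,180:380],None,fx=3.5,fy=3.5,interpolation=cv2.INTER_CUBIC))
```

```text
(no output)
```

View pics/l1.png

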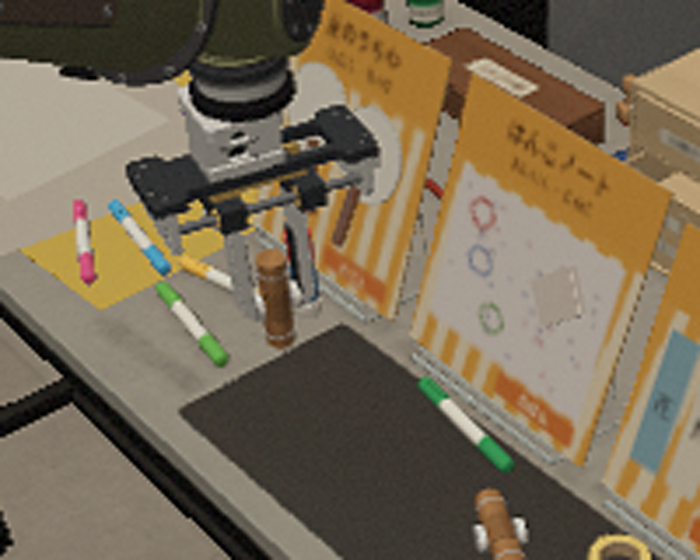

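Rod A hangs upright from its buttons. I'll carry it over the far cup.

>>> send_rows --targets '[{"x": 0.0098,"y": -0.04,"z": 0.008,"spin": 0.0132,"claw": 30},{"x": 0.0098,"y": -0.08,"z": 0.008,"spin": 0.0132,"claw": 30},{"x": 0.0098,"y": -0.12,"z": 0.008,"spin": 0.0132,"claw": 30},{"x": 0.0098,"y": -0.161,"z": 0.008,"spin": 0.0132,"claw": 30},{"x": 0.0098,"y": -0.161,"z": 0.008,"spin": 0.0132,"claw": 30},{"x": 0.0098,"y": -0.161,"z": 0.008,"spin": 0.0132,"claw": 30},{"x": 0.0098,"y": -0.161,"z": 0.008,"spin": 0.0132,"claw": 30},{"x": 0.0098,"y": -0.161,"z": 0.008,"spin": 0.0132,"claw": 30},{"x": 0.0098,"y": -0.161,"z": 0.008,"spin": 0.0132,"claw": 30},{"x": 0.0098,"y": -0.161,"z": 0.008,"spin": 0.0132,"claw": 30},{"x": 0.0098,"y": -0.161,"z": 0.008,"spin": 0.0132,"claw": 30},{"x": 0.0098,"y": -0.161,"z": 0.008,"spin": 0.0132,"claw": 30},{"x": 0.0098,"y": -0.161,"z": 0.008,"spin": 0.0132,"claw": 30},{"x": 0.0098,"y": -0.161,"z": 0.008,"spin": 0.0132,"claw": 30},{"x": 0.0098,"y": -0.161,"z": 0.008,"spin": 0.0132,"claw": 30},{"x": 0.0098,"y": -0.161,"z": 0.008,"spin": 0.0132,"claw": 30},{"x": 0.0098,"y": -0.12,"z": 0.008,"spin": 0.0132,"claw": 30},{"x": 0.0098,"y": -0.08,"z": 0.008,"spin": 0.0132,"claw": 30},{"x": 0.0098,"y": -0.04,"z": 0.008,"spin": 0.0132,"claw": 30}]'

```text
time_s: 7.45
ee_pos: [0.5083, -0.2403, 0.1568]
eef_rot: [-3.142, 0.0, 1.736]
force: [-0.5, -0.6, -1.8]
grip_width: 0.0375
grip_force: 25.0
```

>>> send_rows --targets '[{"x": 0,"y": 0,"z": -0.05,"spin": 0,"claw": 30},{"x": 0,"y": 0,"z": -0.1,"spin": 0,"claw": 30},{"x": 0,"y": 0,"z": -0.1,"spin": 0,"claw": 30},{"x": 0,"y": 0,"z": -0.05,"spin": 0,"claw": 30},{"x": 0,"y": 0,"z": 0,"spin": 0,"claw": 30},{"x": 0,"y": 0,"z": 0,"spin": 0,"claw": 30},{"x": 0,"y": 0,"z": 0,"spin": 0,"claw": 30},{"x": 0,"y": 0,"z": 0,"spin": 0,"claw": 30},{"x": 0,"y": 0,"z": 0,"spin": 0,"claw": 30},{"x": 0,"y": 0,"z": 0,"spin": 0,"claw": 30},{"x": 0,"y": 0,"z": 0,"spin": 0,"claw": 30},{"x": 0,"y": 0,"z": 0,"spin": 0,"claw": 30},{"x": 0,"y": 0,"z": 0,"spin": 0,"claw": 30}]'

```text
time_s: 8.75
ee_pos: [0.5084, -0.2389, 0.0969]
eef_rot: [3.142, -0.0, 1.737]
force: [-1.1, 0.2, -1.4]
grip_width: 0.0376
grip_force: 25.0
```

Run:
```python
from h import *
s=camera("scene"); cv2.imwrite("pics/p1.png",cv2.resize(s[150:300,300:480],None,fx=4,fy=4,interpolation=cv2.INTER_CUBIC))
```

```text
(no output)
```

View pics/p1.png

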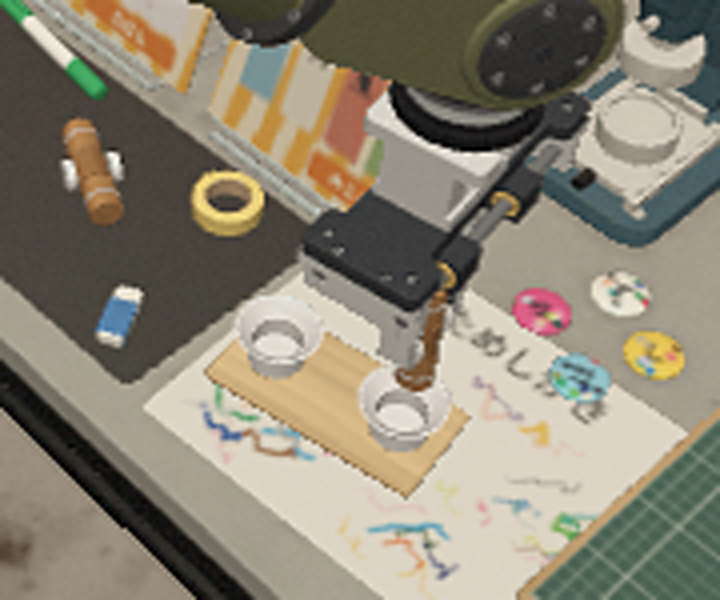

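The rod hangs above the far cup, with its lower end at crop (416,380). I'll check that point and the tilt numerically.

Run:
```python
from h import *
s=camera("scene"); cv2.imwrite("pics/p2.png",s)
def blob(s):
    h=cv2.cvtColor(s,cv2.COLOR_BGR2HSV); m=np.zeros(s.shape[:2],np.uint8)
    m[215:250,393:420]=((h[...,0]<14)&(h[...,1]>90)&(h[...,2]>40))[215:250,393:420]
    p=np.argwhere(m)[:,::-1].astype(np.float32); return p
p=blob(s); print(len(p),cv2.minAreaRect(p),cv2.fitLine(p,cv2.DIST_L2,0,.01,.01).ravel())
def proj(P):
    m=camera_model("scene");f=200/np.tan(np.radians(m["fovy"]/2));c=np.linalg.inv(m["T"])@np.r_[P,1];return np.r_[m["cx"],m["cy"]]+f*c[:2]/c[2]
o=get_obs();e=np.array(o["ee_pos"]);print(e)
print("expected top,pin,bottom",[proj(e+[0,0,d]).round(1) for d in(.0515,.0095,-.0325)])
for v in range(222,250,3):
    q=p[p[:,1]==v]; print(v,q[:,0].min(),q[:,0].max()) if len(q) else 0
```

```text
17 ((406.47174072265625, 235.67080688476562), (7.229903221130371, 22.403186798095703), 25.34617805480957) [ 3.8360122e-01 -9.2349887e-01  4.0641177e+02  2.3594118e+02]
[ 0.5084183  -0.23890099  0.09683095]
expected top,pin,bottom [array([406.6, 219.5]), array([404.2, 231.5]), array([402. , 242.8])]
228 410.0 410.0
231 410.0 410.0
234 405.0 405.0
243 399.0 407.0
```

The finger hides part of the rod. Its bottom end matches the expected hanging pose within 2–3 mm, so I'll lower it.

>>> send_rows --targets '[{"x": 0,"y": 0,"z": -0.04,"spin": 0,"claw": 30},{"x": 0,"y": 0,"z": -0.04,"spin": 0,"claw": 30},{"x": 0,"y": 0,"z": -0.04,"spin": 0,"claw": 30},{"x": 0,"y": 0,"z": -0.04,"spin": 0,"claw": 30},{"x": 0,"y": 0,"z": -0.04,"spin": 0,"claw": 30},{"x": 0,"y": 0,"z": -0.03,"spin": 0,"claw": 30},{"x": 0,"y": 0,"z": -0.02,"spin": 0,"claw": 30},{"x": 0,"y": 0,"z": 0,"spin": 0,"claw": 30},{"x": 0,"y": 0,"z": 0,"spin": 0,"claw": 30}]'

```text
time_s: 9.75
ee_pos: [0.5085, -0.239, 0.047]
eef_rot: [3.141, 0.0, 1.737]
force: [0.1, 0.2, -1.3]
grip_width: 0.0373
grip_force: 25.0
```

>>> send_rows --targets '[{"x": 0,"y": 0,"z": -0.008,"spin": 0,"claw": 30},{"x": 0,"y": 0,"z": -0.006,"spin": 0,"claw": 30},{"x": 0,"y": 0,"z": 0,"spin": 0,"claw": 30},{"x": 0,"y": 0,"z": 0,"spin": 0,"claw": 30}]'

```text
time_s: 10.15
ee_pos: [0.5089, -0.2396, 0.0453]
eef_rot: [3.14, 0.002, 1.737]
force: [-3.1, -1.9, 8.9]
grip_width: 0.0375
grip_force: 25.0
```

Contact came at exactly the floor height (pin at 53 mm), so I'll release and rise.

>>> send_rows --targets '[{"x": 0,"y": 0,"z": 0.002,"spin": 0,"claw": 42},{"x": 0,"y": 0,"z": 0,"spin": 0,"claw": 46},{"x": 0,"y": 0,"z": 0,"spin": 0,"claw": 62},{"x": 0,"y": 0,"z": 0,"spin": 0,"claw": 62},{"x": 0,"y": 0,"z": 0,"spin": 0,"claw": 62},{"x": 0,"y": 0,"z": 0,"spin": 0,"claw": 62},{"x": 0,"y": 0,"z": 0.05,"spin": 0,"claw": 62},{"x": 0,"y": 0,"z": 0.1,"spin": 0,"claw": 62},{"x": 0,"y": 0,"z": 0.15,"spin": 0,"claw": 62},{"x": 0,"y": 0,"z": 0.15,"spin": 0,"claw": 62},{"x": 0,"y": 0,"z": 0.15,"spin": 0,"claw": 62},{"x": 0,"y": 0,"z": 0.1,"spin": 0,"claw": 62},{"x": 0,"y": 0,"z": 0.05,"spin": 0,"claw": 62},{"x": 0,"y": 0,"z": 0,"spin": 0,"claw": 62}]'

```text
time_s: 11.55
ee_pos: [0.5087, -0.2391, 0.1957]
eef_rot: [3.14, 0.001, 1.737]
force: [0.3, 0.4, -0.5]
grip_width: 0.0622
grip_force: 0.0
```

>>> send_rows --targets '[{"x": 0,"y": 0.1186,"z": 0,"spin": -0.0343,"claw": 62},{"x": 0,"y": 0.1186,"z": 0,"spin": -0.0343,"claw": 62},{"x": 0,"y": 0.1186,"z": 0,"spin": -0.0343,"claw": 62},{"x": 0,"y": 0.1186,"z": 0,"spin": -0.0343,"claw": 62},{"x": 0,"y": 0.1186,"z": 0,"spin": -0.0343,"claw": 62},{"x": 0,"y": 0.1186,"z": 0,"spin": -0.0343,"claw": 62},{"x": 0,"y": 0.1186,"z": 0,"spin": -0.0343,"claw": 62},{"x": 0,"y": 0.1186,"z": 0,"spin": -0.0343,"claw": 62},{"x": 0,"y": 0.1186,"z": 0,"spin": -0.0343,"claw": 62},{"x": 0,"y": 0.1186,"z": 0,"spin": -0.0343,"claw": 62},{"x": 0,"y": 0.1186,"z": 0,"spin": -0.0343,"claw": 62},{"x": 0,"y": 0.1186,"z": 0,"spin": -0.0343,"claw": 62},{"x": 0,"y": 0,"z": 0,"spin": 0,"claw": 62},{"x": 0,"y": 0,"z": 0,"spin": 0,"claw": 62},{"x": 0,"y": 0,"z": 0,"spin": 0,"claw": 62}]'

```text
time_s: 13.05
ee_pos: [0.5083, 0.045, 0.1939]
eef_rot: [-3.141, 0.001, 1.09]
force: [0.6, -1.1, -0.5]
grip_width: 0.0621
grip_force: 0.0
```

Run:
```python
from h import *
s=camera("scene"); cv2.imwrite("pics/q1.png",cv2.resize(s[120:290,250:450],None,fx=3.5,fy=3.5,interpolation=cv2.INTER_CUBIC))
```

```text
(no output)
```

View pics/q1.png

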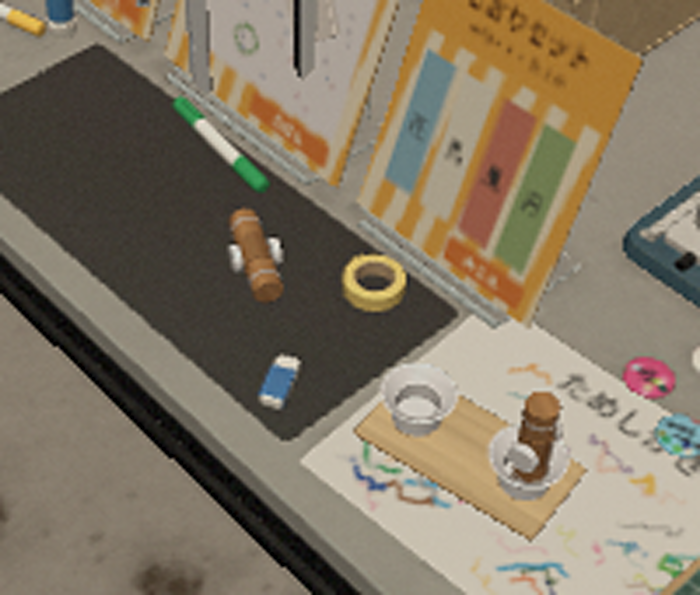

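Rod A stands upright in the far cup, and rod B lies untouched. Descending on B.

>>> send_rows --targets '[{"x": 0.006,"y": 0.003,"z": -0.125,"spin": 0,"claw": 62},{"x": 0,"y": 0,"z": -0.125,"spin": 0,"claw": 62},{"x": 0,"y": 0,"z": -0.125,"spin": 0,"claw": 62},{"x": 0,"y": 0,"z": -0.125,"spin": 0,"claw": 62},{"x": 0,"y": 0,"z": -0.125,"spin": 0,"claw": 62},{"x": 0,"y": 0,"z": -0.125,"spin": 0,"claw": 62},{"x": 0,"y": 0,"z": -0.1,"spin": 0,"claw": 62},{"x": 0,"y": 0,"z": -0.06,"spin": 0,"claw": 62},{"x": 0,"y": 0,"z": -0.026,"spin": 0,"claw": 62},{"x": 0,"y": 0,"z": 0,"spin": 0,"claw": 62},{"x": 0,"y": 0,"z": 0,"spin": 0,"claw": 62},{"x": 0,"y": 0,"z": 0,"spin": 0,"claw": 30},{"x": 0,"y": 0,"z": 0,"spin": 0,"claw": 30},{"x": 0,"y": 0,"z": 0,"spin": 0,"claw": 30},{"x": 0,"y": 0,"z": 0,"spin": 0,"claw": 30},{"x": 0,"y": 0,"z": 0,"spin": 0,"claw": 30},{"x": 0,"y": 0,"z": 0,"spin": 0,"claw": 30},{"x": 0,"y": 0,"z": 0,"spin": 0,"claw": 30},{"x": 0,"y": 0,"z": 0,"spin": 0,"claw": 30}]'

```text
time_s: 15.0
ee_pos: [0.5097, 0.0464, 0.0075]
eef_rot: [3.141, -0.0, 1.09]
force: [-1.6, 0.9, 5.8]
grip_width: 0.0376
grip_force: 25.0
```

>>> send_rows --targets '[{"x": 0,"y": 0,"z": 0.05,"spin": 0,"claw": 30},{"x": 0,"y": 0,"z": 0.1,"spin": 0,"claw": 30},{"x": 0,"y": 0,"z": 0.1,"spin": 0,"claw": 30},{"x": 0,"y": 0,"z": 0.1,"spin": 0,"claw": 30},{"x": 0,"y": 0,"z": 0.1,"spin": 0,"claw": 30},{"x": 0,"y": 0,"z": 0.1,"spin": 0,"claw": 30},{"x": 0,"y": 0,"z": 0.05,"spin": 0,"claw": 30},{"x": 0,"y": 0,"z": 0,"spin": 0,"claw": 30},{"x": 0,"y": 0,"z": 0,"spin": 0,"claw": 30},{"x": 0,"y": 0,"z": 0,"spin": 0,"claw": 30},{"x": 0,"y": 0,"z": 0,"spin": 0,"claw": 30},{"x": 0,"y": 0,"z": 0,"spin": 0,"claw": 30},{"x": 0,"y": 0,"z": 0,"spin": 0,"claw": 30},{"x": 0,"y": 0,"z": 0,"spin": 0,"claw": 30},{"x": 0,"y": 0,"z": 0,"spin": 0,"claw": 30}]'

```text
time_s: 16.5
ee_pos: [0.5096, 0.0463, 0.1272]
eef_rot: [3.142, 0.0, 1.09]
force: [-0.5, -0.1, -1.9]
grip_width: 0.0377
grip_force: 25.0
```

>>> send_rows --targets '[{"x": -0.0086,"y": -0.05,"z": 0,"spin": 0.0411,"claw": 30},{"x": -0.0086,"y": -0.1,"z": 0,"spin": 0.0411,"claw": 30},{"x": -0.0086,"y": -0.115,"z": 0,"spin": 0.0411,"claw": 30},{"x": -0.0086,"y": -0.115,"z": 0,"spin": 0.0411,"claw": 30},{"x": -0.0086,"y": -0.115,"z": 0,"spin": 0.0411,"claw": 30},{"x": -0.0086,"y": -0.115,"z": 0,"spin": 0.0411,"claw": 30},{"x": -0.0086,"y": -0.115,"z": 0,"spin": 0.0411,"claw": 30},{"x": -0.0086,"y": -0.115,"z": 0,"spin": 0.0411,"claw": 30},{"x": -0.0086,"y": -0.1,"z": 0,"spin": 0.0411,"claw": 30},{"x": -0.0086,"y": -0.05,"z": 0,"spin": 0.0411,"claw": 30},{"x": 0,"y": 0,"z": -0.05,"spin": 0,"claw": 30},{"x": 0,"y": 0,"z": -0.07,"spin": 0,"claw": 30},{"x": 0,"y": 0,"z": -0.03,"spin": 0,"claw": 30},{"x": 0,"y": 0,"z": 0,"spin": 0,"claw": 30},{"x": 0,"y": 0,"z": 0,"spin": 0,"claw": 30},{"x": 0,"y": 0,"z": 0,"spin": 0,"claw": 30},{"x": 0,"y": 0,"z": 0,"spin": 0,"claw": 30},{"x": 0,"y": 0,"z": 0,"spin": 0,"claw": 30},{"x": 0,"y": 0,"z": 0,"spin": 0,"claw": 30},{"x": 0,"y": 0,"z": 0,"spin": 0,"claw": 30}]'

```text
time_s: 18.5
ee_pos: [0.4924, -0.1517, 0.0973]
eef_rot: [3.142, 0.0, 1.736]
force: [0.4, -0.6, -2.1]
grip_width: 0.0379
grip_force: 25.0
```

Run:
```python
from h import *
s=camera("scene"); cv2.imwrite("pics/p3.png",cv2.resize(s[160:290,300:460],None,fx=4.5,fy=4.5,interpolation=cv2.INTER_CUBIC))
m=camera_model("scene");f=200/np.tan(np.radians(m["fovy"]/2))
e=np.array(get_obs()["ee_pos"]);print(e)
for d in(.049,.007,-.035):
    c=np.linalg.inv(m["T"])@np.r_[e+[0,0,d],1];u=np.r_[m["cx"],m["cy"]]+f*c[:2]/c[2];print((u-[300,160])*4.5)
```

```text
[ 0.49244019 -0.15167448  0.09730036]
[327.8024632  188.73315176]
[322.15621478 243.16119914]
[316.84554363 294.35438774]
```

View pics/p3.png

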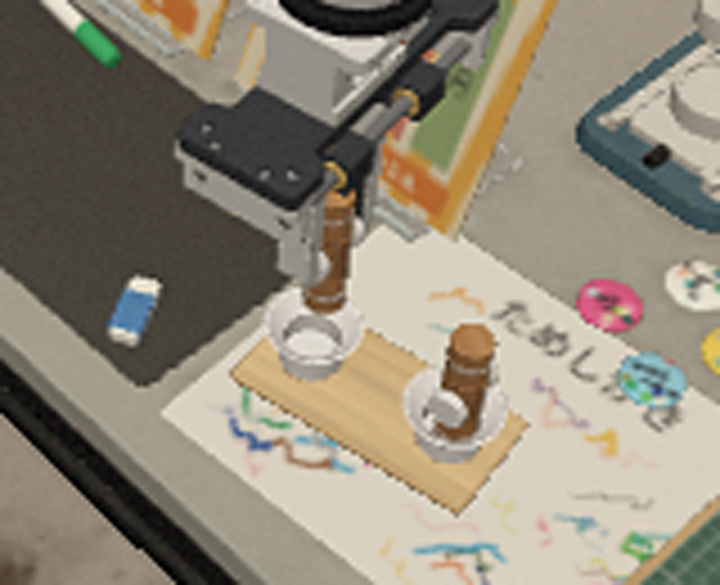

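Rod B hangs with its lower end at crop (325,296), about 3 mm toward −y of expected. I'll shift +2 mm in y and lower it.

>>> send_rows --targets '[{"x": 0,"y": 0.01,"z": -0.04,"spin": 0,"claw": 30},{"x": 0,"y": 0,"z": -0.04,"spin": 0,"claw": 30},{"x": 0,"y": 0,"z": -0.04,"spin": 0,"claw": 30},{"x": 0,"y": 0,"z": -0.04,"spin": 0,"claw": 30},{"x": 0,"y": 0,"z": -0.04,"spin": 0,"claw": 30},{"x": 0,"y": 0,"z": -0.03,"spin": 0,"claw": 30},{"x": 0,"y": 0,"z": -0.015,"spin": 0,"claw": 30},{"x": 0,"y": 0,"z": 0,"spin": 0,"claw": 30},{"x": 0,"y": 0,"z": 0,"spin": 0,"claw": 30}]'

```text
time_s: 19.45
ee_pos: [0.4926, -0.1497, 0.0485]
eef_rot: [3.141, 0.0, 1.736]
force: [-0.7, 0.3, -1.6]
grip_width: 0.038
grip_force: 25.0
```

>>> send_rows --targets '[{"x": 0,"y": 0,"z": -0.008,"spin": 0,"claw": 30},{"x": 0,"y": 0,"z": -0.005,"spin": 0,"claw": 30},{"x": 0,"y": 0,"z": 0,"spin": 0,"claw": 30},{"x": 0,"y": 0,"z": 0,"spin": 0,"claw": 30}]'

```text
time_s: 19.85
ee_pos: [0.4927, -0.1499, 0.0461]
eef_rot: [3.141, 0.001, 1.736]
force: [-0.5, -0.4, 4.3]
grip_width: 0.0375
grip_force: 25.0
```

Contact came at the expected 46 mm, so the rod is on the floor of the cup. I'll release and retreat.

>>> send_rows --targets '[{"x": 0,"y": 0,"z": 0,"spin": 0,"claw": 42},{"x": 0,"y": 0,"z": 0,"spin": 0,"claw": 46},{"x": 0,"y": 0,"z": 0,"spin": 0,"claw": 62},{"x": 0,"y": 0,"z": 0,"spin": 0,"claw": 62},{"x": 0,"y": 0,"z": 0,"spin": 0,"claw": 62},{"x": 0,"y": 0,"z": 0,"spin": 0,"claw": 62},{"x": 0,"y": 0,"z": 0.05,"spin": 0,"claw": 62},{"x": 0,"y": 0,"z": 0.1,"spin": 0,"claw": 62},{"x": 0,"y": 0,"z": 0.15,"spin": 0,"claw": 62},{"x": 0,"y": 0,"z": 0.15,"spin": 0,"claw": 62},{"x": 0,"y": 0,"z": 0.15,"spin": 0,"claw": 62},{"x": 0,"y": 0,"z": 0.15,"spin": 0,"claw": 62},{"x": 0,"y": 0.1,"z": 0,"spin": 0,"claw": 62},{"x": 0,"y": 0.15,"z": 0,"spin": 0,"claw": 62},{"x": 0,"y": 0.15,"z": 0,"spin": 0,"claw": 62},{"x": 0,"y": 0.15,"z": 0,"spin": 0,"claw": 62},{"x": 0,"y": 0.15,"z": 0,"spin": 0,"claw": 62},{"x": 0,"y": 0.1,"z": 0,"spin": 0,"claw": 62},{"x": 0,"y": 0,"z": 0,"spin": 0,"claw": 62},{"x": 0,"y": 0,"z": 0,"spin": 0,"claw": 62}]'

```text
time_s: 21.85
ee_pos: [0.4924, 0.0102, 0.1962]
eef_rot: [3.141, 0.0, 1.736]
force: [0.2, -0.5, -0.1]
grip_width: 0.0622
grip_force: 0.0
```

Run:
```python
from h import *
a=camera("scene")[190:280,330:430]; b=camera("top")[170:240,350:440]
f=lambda i:cv2.resize(i,(390,390),interpolation=cv2.INTER_CUBIC)
cv2.imwrite("pics/f.png",np.hstack([f(a),f(b)]))
```

```text
(no output)
```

View pics/f.png

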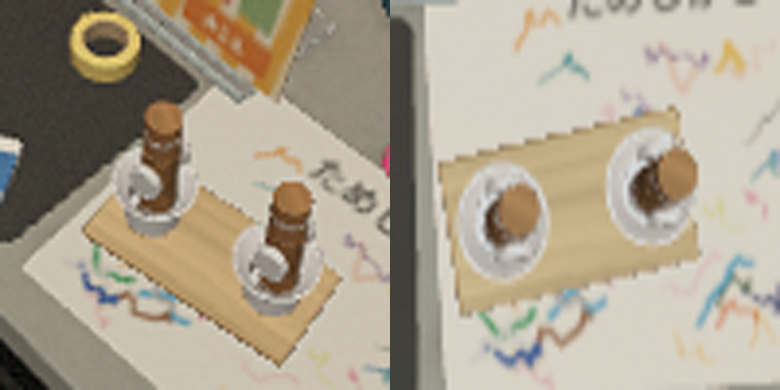

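Both rods stand upright, seated in their cups. Handing in.

```bash
python3 -c "
from station import *
print(hand_in())"
```

```text
the job is handed in; nothing more can be done
None
```

Both rods are upright in the stand, one in each cup, heavy end down and on the cup floor, and the job was handed in at about 22 s of the 69 s allowed; the hand-in returned no verdict.

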